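# Probe a test pad through the jig's guide bush and hold

## Robot

A 6-joint arm with a two-finger parallel gripper is mounted at the origin on a cart in front of the work surface, level with it; the furniture and walls round the work are solid. World frame = base frame: x ahead of the robot, y to its left, z up, the work surface at z = 0. Lengths are in mm, angles in rad, forces in N, time in s.
With the tool pointing down it reaches from about 350 to 975 mm from the base axis. Payload 7.1 kg.
Tool frame: the origin (TCP) lies midway between the tips of the shut fingers; the grasp point (between the pads) lies 19 mm behind it; y points along the fingers, z is the direction in which the jaws open and shut, and the axes are right-handed (so a half turn about y gives the same grasp; the last joint's range is limited). The gripper opens to 88 mm and grips with 3 to 60 N. Pads are 20 mm wide; open, the fingers measure 115 mm over their backs; the gripper's body (75 mm by 178 mm) begins 61 mm behind the grasp point.
Start: joints at [1.319, 0.423, 1.63, -0, 1.089, -0.019], TCP at [144.158, 608.131, 222.675] pointing down, gripper open.
Joint ranges: [-3, 3], [-0.9, 2.11], [0.09, 2.58], [-1.31, 4.45], [0.11, 2.69], [-2.54, 2.54]. Speed limits (rad/s): [2.39, 2.39, 3.01, 3.14, 3.14, 3.14].

## Interface

Orientations are given as a unit quaternion [x, y, z, w].
In Python, from bench import ctrl gives the robot as it stands.
- The arm moves only by the tool send_rows, never from a script. Its argument "commands" is a list of rows, each an object of numbers: "dx", "dy", "dz": the shift along the tool's x, y, z in cm; "roll": the turn about the tool's y in degrees. A call has 1 to 5 rows; each row is the pose to reach, as a shift and turn from the pose measured when the call began, along the tool's axes at that moment; what a row does not reach only later rows make up. A row lasts 1/12 s, in which the tool goes at most 41.7 mm and 7.16 degrees, less where a joint would pass 70% of its speed; a pose out of reach is approached as far as the arm can. A call with a gripper value outside its range is refused whole. "gripper" is the opening, from -1 (shut) to 1 (fully open), set as the call begins (left out, the last holds). The fingers move at their own pace and stop on an object; the grip force is fixed at half the most. Time passes only in rows, so rows that repeat a pose let the fingers close. It gives the time, the measured TCP pose, the force and the opening at its end, in the units of the state.
- ctrl.get_state(): the state, without advancing time (a new reading comes with each control period).
- ctrl.snapshot(name): name is "scene" or "top" or "wrist"; returns the picture (384x512x3 uint8, red, green, blue); there is no depth.
- ctrl.camera_params(name): a dict with "vertical_fov" (degrees; the focal length in pixels is half the picture's height over the tangent of half this angle, whatever the lens; pixels are square), "cx", "cy" (the principal point, pixels), "rvec" (rotation vector, rad) and "tvec" (3), from world to camera coordinates, as OpenCV has them; the wrist camera has in their place "hand_eye" (4x4, takes a point from camera to tool coordinates, whose origin is the TCP and whose axes are the tool frame's). Camera axes: x right, y down, z forward; pixel columns grow to the right and rows downward; lengths in mm; the calibration is good to about 2 mm. The wrist camera is an equidistant fisheye: a pixel r from the principal point sees the ray r / f radians off the axis. A picture is of the moment at which its call begins: read the wrist's pose just before it. camera_params takes no time and is no camera call.
- ctrl.finish_job(): hands the job in, once; it reports no verdict.
The state is a dict: "clock": time; "q": joint angles; "qvel": joint speeds; "tau": joint torques, N m; "eef_pos": TCP position; "tool_rot": TCP orientation; "contact_force": force on the tool from outside, world axes, zero at the start; "wrist_torque": the same for the moment, N m; "width": finger opening in mm.
Only numpy, scipy, OpenCV 4.12 (cv2) and the standard library are available. Lean on these libraries where they do the work, as an engineer would, in place of code of your own. Each camera call takes 0.05 s, during which the arm holds its last target.

## Task

Lift the slim spring probe (square handle) out of its stand, pass its tip down through the flared guide bush on the bridge of the board test jig and onto the test pad beneath it. Hold the probe upright with its sprung plunger pressed about half way in (5 mm of its 10 mm), gently and never bottomed hard against the board. Finish while still holding it there in the gripper, and leave the thick round-handled probe in its stand.

Things in the scene. Friction and masses are not known exactly. Their poses are not given: they have to be found in the camera images.
- slim_probe: Slim spring probe, about 90 g, loose, upright in its stand. Origin: centre of its collar's underside; z up along it, x and y square to the handle's faces. Grey collar 28 mm diameter, z 0 to 8 mm; black square handle 20 x 20 mm, flat sides, z 8 to 74, steel button on top to 78. Below: steel barrel 8 mm diameter to z -40, chamfered, then a brass 5 mm plunger, round tip at z -65 when out.
- plunger (a joint): Travel of the slim probe's sprung plunger into the barrel, m: 0 fully out, 0.010 fully in. The spring pushes with 1 N at 0 and rises 0.5 N a mm (3.5 N at half way, 6 N fully in).
- plunger_tip (a point): The very end of the slim probe's plunger, 65 mm below the probe's origin when out; moves with the plunger. Its z axis is the probe's.
- slim_stand: Stand of the slim probe, does not move: foot 70 x 64 x 8 mm, two posts at x = +-26 mm, top plate 66 (x) x 46 (y) mm, 67 to 75 mm above the table, with a 12 mm hole at its centre. Origin: centre of its underside. The probe's collar rests on the top plate; its barrel and plunger hang through the hole.
- thick_probe: Thick probe, not the one to use: round handle 30 mm diameter, collar 36 mm, 16 mm barrel, too thick for the bush. Origin: centre of its collar's underside, 75 mm above the table; handle to 74 mm above it, barrel to 58 mm below it. Stands in a second stand of the same shape (21 mm hole); the two stands may change places.
- jig: Board test jig, does not move: aluminium base 150 (x) x 130 (y) x 12 mm, origin at the centre of its underside; green board, top at z 20 mm (parts on it to z 30). Above it along y, at x = -12 mm, a bridge 36 mm wide, z 44 to 52 mm, a post at each end. In the bridge: the guide bush at (-12, 24) mm, and at (-12, -22) mm a plain 14 mm sight hole over another pad (leave those).
- bush_mouth (a point): Centre of the guide bush's mouth, at its upper rim, 66 mm above the table and 14 mm above the bridge. The bush is an upright steel tube with a flared mouth: 28 mm outside and 20 mm inside at the rim, narrowing over 8 mm to a straight 12 mm bore 16 mm long; lower end 42 mm above the table.
- test_pad: The test pad: brass disc 12 mm diameter on the board, straight below the guide bush. Origin at the centre of its upper face, 21.5 mm above the table and 44.5 mm below the bush's mouth. It is rigid.

How it is judged:
By the outcome, as a careful person would: the job done as asked, in the order asked, and still so for the second after the job is handed in, while the arm keeps its last pose, push and grip.
It also fails if it takes over 48 s, if anything falls off the work surface, if the arm or the gripper's body presses on something with over 40 N, if the wrist force passes 120 N, or if a joint passes its speed limit or range.

## Working session

There is one attempt and no reset: what is moved stays moved. The work goes in short steps, Python scripts to look and compute and a tool call to move; the robot and the scene stay as the last step left them, time stands still between calls to the robot, and variables do not carry over. Pictures are saved under pics/ and viewed, and the job is handed in when it is done.

Besides the shell and the picture viewer there is one more tool, called after "Call:" as a command line: name --argument value ..., lists and objects as JSON in quotes. send_rows: Moves the arm, as the interface text tells. Its arguments: {"type":"object","properties":{"commands":{"type":"array"},"gripper":{"type":"number"}},"required":["commands"]}

```bash
mkdir -p pics; ls
python3 - <<'E'
from bench import ctrl
import cv2
s=ctrl.get_state();print(s)
for n in("scene","top","wrist"):
    p=ctrl.camera_params(n);print(n,p)
    im=ctrl.snapshot(n);cv2.imwrite(f"pics/{n}0.png",cv2.cvtColor(im,cv2.COLOR_RGB2BGR))
E
```

```text
pics
{'clock': 0.0, 'q': array([ 1.31899080e+00,  4.23814945e-01,  1.63067705e+00, -8.88427638e-07,
        1.08861043e+00, -1.90028725e-02]), 'qvel': array([-7.81166112e-05,  1.89566181e-03, -1.58181895e-03, -5.44622343e-04,
        2.91527343e-04,  1.23636639e-04]), 'tau': array([ 2.30284953e-03, -5.44621110e+01, -2.73667824e+01,  6.44582463e-02,
        2.27245566e-02, -1.41539431e-04]), 'eef_pos': array([144.03015239, 607.60989086, 221.92296046]), 'tool_rot': array([ 0.70285055, -0.08219403,  0.08205047, -0.70179268]), 'contact_force': array([ 0.2429115 , -0.06003882, -0.09398946]), 'wrist_torque': array([-0.01819526, -0.016277  , -0.05431981]), 'width': 87.91946706329523}
scene {'vertical_fov': 45.154210217109856, 'cx': 253.00120039047917, 'cy': 191.07034477567566, 'rvec': array([ 2.3595509 , -0.61447522,  0.23963237]), 'tvec': array([-437.74202944,  216.0430018 , 1058.40651971])}
top {'vertical_fov': 42.88302290017049, 'cx': 249.325620066028, 'cy': 192.7332932668586, 'rvec': array([ 2.19477134, -2.15592384,  0.08150112]), 'tvec': array([ -22.84420201,  488.12129029, 1191.09881645])}
wrist {'vertical_fov': 65.70646984690485, 'cx': 255.6301804612491, 'cy': 190.15375517729942, 'hand_eye': array([[ 4.83960558e-04,  9.56227474e-01,  2.92623963e-01,
        -8.13710414e+01],
       [ 1.23980395e-03, -2.92624346e-01,  9.56226675e-01,
        -1.60132627e+02],
       [ 9.99999114e-01, -9.99796493e-05, -1.32715324e-03,
        -9.58018890e-01],
       [ 0.00000000e+00,  0.00000000e+00,  0.00000000e+00,
         1.00000000e+00]])}
```

View pics/scene0.png

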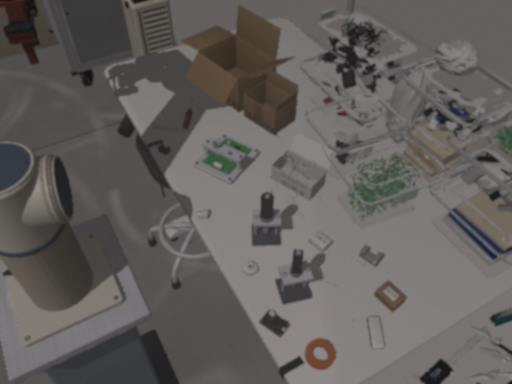

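View pics/top0.png

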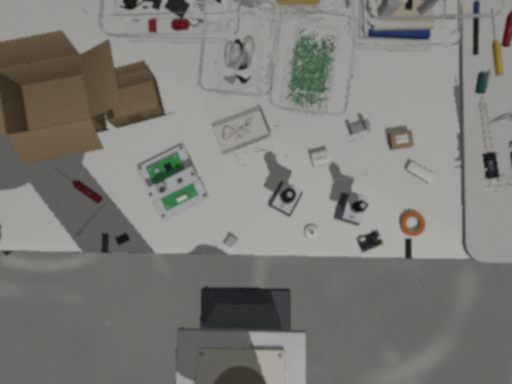

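View pics/wrist0.png

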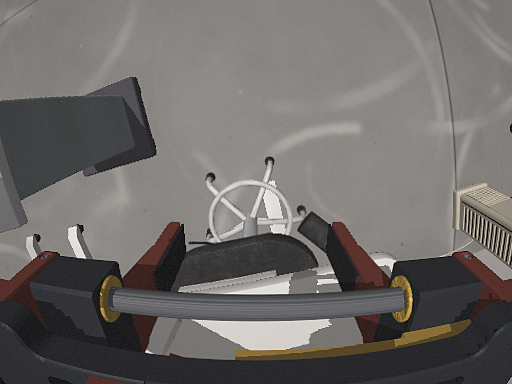

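Run:
```python
import cv2,numpy as np
t=cv2.imread("pics/top0.png");s=cv2.imread("pics/scene0.png")
a=cv2.resize(t[140:225,125:215],None,fx=6,fy=6,interpolation=cv2.INTER_CUBIC);cv2.imwrite("pics/t_jig.png",a)
a=cv2.resize(t[145:235,250:380],None,fx=6,fy=6,interpolation=cv2.INTER_CUBIC);cv2.imwrite("pics/t_st.png",a)
a=cv2.resize(s[180:305,230:330],None,fx=4.8,fy=4.8,interpolation=cv2.INTER_CUBIC);cv2.imwrite("pics/s_st.png",a)
```

```text
(no output)
```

View pics/t_jig.png

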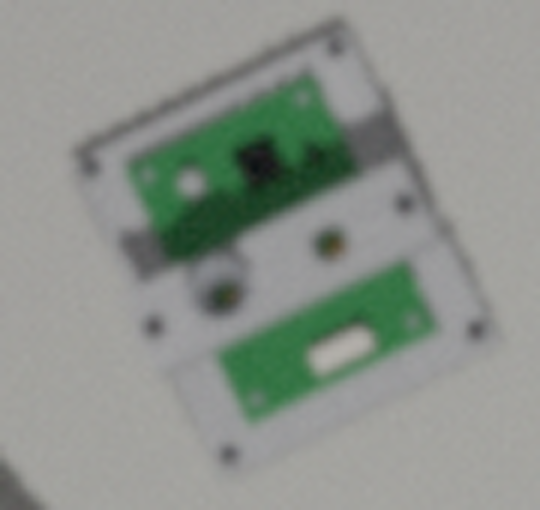

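View pics/t_st.png

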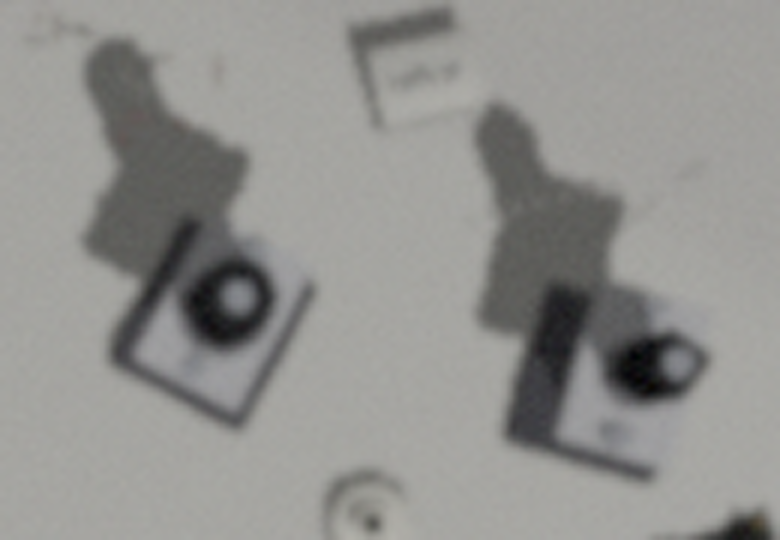

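View pics/s_st.png

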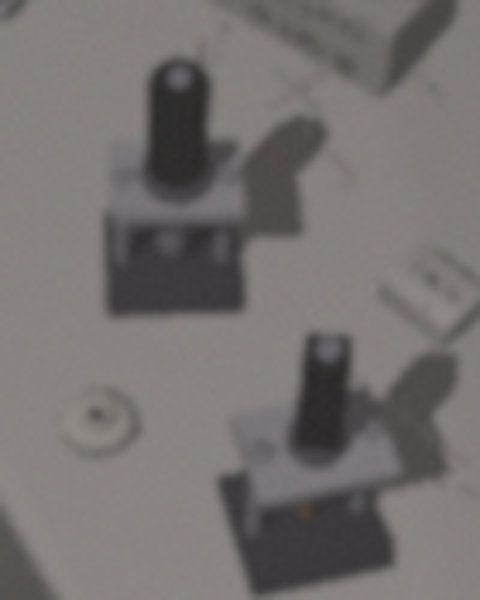

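```bash
cat > h.py <<'E'
import numpy as np,cv2
from scipy.spatial.transform import Rotation as R
from bench import ctrl
def K(p):
    f=192/np.tan(np.radians(p['vertical_fov']/2)); return f,p['cx'],p['cy']
def ray(n,uv,st=None):
    p=ctrl.camera_params(n);f,cx,cy=K(p);x=(uv[0]-cx)/f;y=(uv[1]-cy)/f
    if n!='wrist':
        Rm=R.from_rotvec(p['rvec']).as_matrix()
        d=Rm.T@np.array([x,y,1]);c=-Rm.T@p['tvec'];return c,d
    r=np.hypot(x,y)
    d=np.array([x/r*np.sin(r),y/r*np.sin(r),np.cos(r)]) if r>0 else np.array([0,0,1.])
    H=p['hand_eye'];Rt=R.from_quat(st['tool_rot']).as_matrix()
    return st['eef_pos']+Rt@H[:3,3],Rt@(H[:3,:3]@d)
def plane(n,uv,z,st=None):
    c,d=ray(n,uv,st);return (c+d*(z-c[2])/d[2])[:2]
def proj(n,P,st=None):
    p=ctrl.camera_params(n);f,cx,cy=K(p);P=np.asarray(P,float)
    if n!='wrist':
        X=R.from_rotvec(p['rvec']).as_matrix()@P+p['tvec'];return np.array([f*X[0]/X[2]+cx,f*X[1]/X[2]+cy])
    H=p['hand_eye'];Rt=R.from_quat(st['tool_rot']).as_matrix()
    X=H[:3,:3].T@(Rt.T@(P-st['eef_pos'])-H[:3,3])
    r=np.hypot(X[0],X[1]);th=np.arctan2(r,X[2]);return np.array([cx+f*th*X[0]/r,cy+f*th*X[1]/r])
def snap(n,fn):
    st=ctrl.get_state();im=cv2.cvtColor(ctrl.snapshot(n),cv2.COLOR_RGB2BGR)
    cv2.imwrite('pics/'+fn+'.png',im);np.save('pics/'+fn+'.npy',{k:st[k] for k in('eef_pos','tool_rot','q')},allow_pickle=True)
    return st,im
def totool(v,st): return R.from_quat(st['tool_rot']).as_matrix().T@np.asarray(v,float)
E
python3 - <<'E'
from h import *
f=lambda c,o,s:(np.array(c)+.5)/s-.5+np.array(o)
T=lambda c:f(c,(250,145),6);J=lambda c:f(c,(125,140),6);S=lambda c:f(c,(230,180),4.8)
print('slim',plane('top',T((680,362)),153),plane('scene',S((328,348)),153))
print('thick',plane('top',T((237,298)),149),plane('scene',S((180,78)),149))
print('plate corners',[plane('top',T(c),75) for c in((553,450),(597,288),(710,318),(660,470))])
print('foot',[plane('top',T(c),8) for c in((508,437),(550,285),(650,478))])
print('bush',plane('top',J((217,285)),66),'sight',plane('top',J((330,242)),52))
print('jig corners',[plane('top',J(c),12).round() for c in((78,152),(345,20),(495,325),(225,470))])
s=ctrl.get_state();print(R.from_quat(s['tool_rot']).as_matrix().round(3))
print(K(ctrl.camera_params('wrist')))
E
```

```text
slim [ 454.98073963 -265.23810232] [ 456.23655518 -266.31865478]
thick [ 475.959017   -103.18927669] [ 479.62954794 -103.10051864]
plate corners [array([ 424.39179758, -233.01054255]), array([ 488.40058766, -250.14121922]), array([ 477.3427072 , -294.51313843]), array([ 417.32027694, -274.86178061])]
foot [array([ 431.53181003, -226.4843558 ]), array([ 495.12094335, -243.71527163]), array([ 415.61333774, -285.28624038])]
bush [494.47700901 197.28559609] sight [513.96344882 154.91017853]
jig corners [array([554., 268.]), array([612., 158.]), array([485.,  91.]), array([422., 202.])]
[[ 0.973 -0.     0.231]
 [-0.231 -0.001  0.973]
 [-0.    -1.    -0.001]]
(np.float64(297.3186396354542), 255.6301804612491, 190.15375517729942)
```

Call:
send_rows --commands '[{"dx":43.5,"dy":-1.8,"dz":-31.9},{"dx":43.5,"dy":-1.8,"dz":-31.9},{"dx":43.5,"dy":-1.8,"dz":-31.9},{"dx":43.5,"dy":-1.8,"dz":-31.9},{"dx":43.5,"dy":-1.8,"dz":-31.9}]'

```text
invalid input at $.commands[0]: expected keys dx, dy, dz, roll
```

Call:
send_rows --commands '[{"dx":43.5,"dy":-1.8,"dz":-31.9,"roll":0},{"dx":43.5,"dy":-1.8,"dz":-31.9,"roll":0},{"dx":43.5,"dy":-1.8,"dz":-31.9,"roll":0},{"dx":43.5,"dy":-1.8,"dz":-31.9,"roll":0},{"dx":43.5,"dy":-1.8,"dz":-31.9,"roll":0}]'

```text
clock: 0.57
eef_pos: [279.7, 447.8, 229.4]
tool_rot: [0.703, -0.082, 0.082, -0.702]
contact_force: [0.5, 1.0, 0.2]
width: 88.1
```

Call:
send_rows --commands '[{"dx":26.6,"dy":-1.1,"dz":-19.5,"roll":0},{"dx":26.6,"dy":-1.1,"dz":-19.5,"roll":0},{"dx":26.6,"dy":-1.1,"dz":-19.5,"roll":0},{"dx":26.6,"dy":-1.1,"dz":-19.5,"roll":0},{"dx":26.6,"dy":-1.1,"dz":-19.5,"roll":0}]'

```text
clock: 0.98
eef_pos: [414.7, 289.0, 236.6]
tool_rot: [0.703, -0.082, 0.082, -0.702]
contact_force: [0.3, 0.9, -0.1]
width: 87.9
```

Run:
```python
from h import *
s=ctrl.get_state();v=np.array([494,197,240])-s['eef_pos'];print(s['eef_pos'],totool(v,s))
```

```text
[414.69784176 289.00573027 236.60282291] [ 98.32817548  -3.2984543  -71.31702198]
```

Call:
send_rows --commands '[{"dx":9.8,"dy":-0.3,"dz":-7.1,"roll":0},{"dx":9.8,"dy":-0.3,"dz":-7.1,"roll":0},{"dx":9.8,"dy":-0.3,"dz":-7.1,"roll":0},{"dx":9.8,"dy":-0.3,"dz":-7.1,"roll":0},{"dx":9.8,"dy":-0.3,"dz":-7.1,"roll":0}]'

```text
clock: 1.4
eef_pos: [494.7, 195.8, 239.5]
tool_rot: [0.703, -0.083, 0.083, -0.702]
contact_force: [-1.2, 0.7, 0.5]
width: 87.8
```

Run:
```python
from h import *
s,im=snap('wrist','w1');print(s['clock'],s['eef_pos'],s['qvel'].round(4))
print(proj('wrist',(494,197,66),s))
cv2.imwrite('pics/w1b.png',cv2.resize(im,None,fx=1.5,fy=1.5,interpolation=cv2.INTER_CUBIC))
```

```text
1.4 [494.65243925 195.75120555 239.50086147] [ 0.055  -0.0115  0.0245  0.0103  0.0051  0.0167]
[258.00792501 172.26309761]
```

View pics/w1b.png

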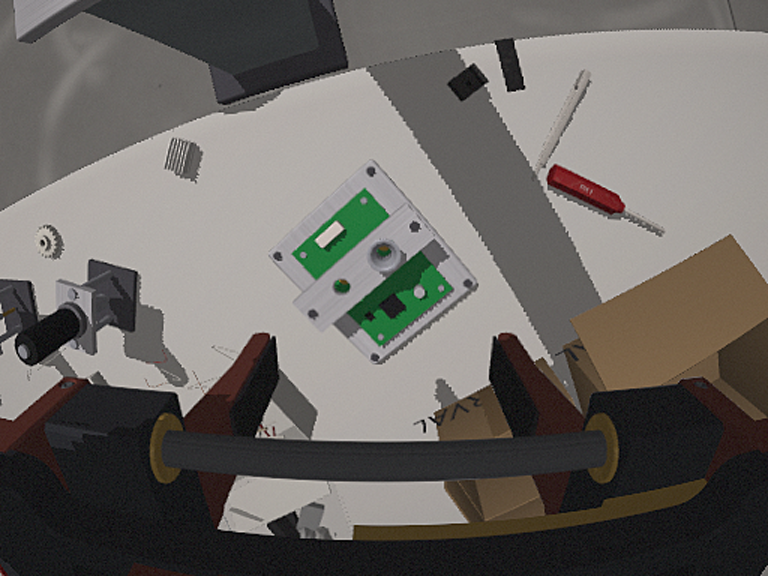

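Run:
```python
from h import *
im=cv2.imread('pics/w1.png');cv2.imwrite('pics/w1c.png',cv2.resize(im[145:195,200:300],None,fx=8,fy=8,interpolation=cv2.INTER_CUBIC))
```

```text
(no output)
```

View pics/w1c.png

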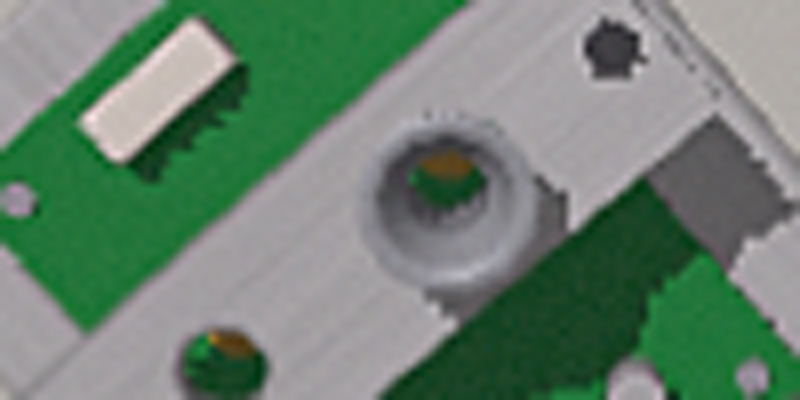

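Run:
```python
from h import *
st=np.load('pics/w1.npy',allow_pickle=True).item()
print(plane('wrist',(255.56,170.4),66,st))
s=ctrl.get_state();print(s['eef_pos'],totool(np.array([455,-266,230])-s['eef_pos'],s))
```

```text
[491.1932803  194.77156129]
[493.65439058 196.79351093 239.35847438] [  69.76590463   10.07605376 -459.11955786]
```

Call:
send_rows --commands '[{"dx":7.0,"dy":1.0,"dz":-45.9,"roll":0},{"dx":7.0,"dy":1.0,"dz":-45.9,"roll":0},{"dx":7.0,"dy":1.0,"dz":-45.9,"roll":0},{"dx":7.0,"dy":1.0,"dz":-45.9,"roll":0},{"dx":7.0,"dy":1.0,"dz":-45.9,"roll":0}]'

```text
clock: 1.87
eef_pos: [475.3, -10.0, 235.3]
tool_rot: [0.703, -0.082, 0.081, -0.702]
contact_force: [1.2, -0.6, 0.4]
width: 87.7
```

Run:
```python
from h import *
s=ctrl.get_state();print(s['eef_pos'],totool(np.array([455,-266,230])-s['eef_pos'],s))
```

```text
[475.33632148 -10.02439865 235.29512995] [  38.78080205    5.62078632 -253.82980324]
```

Call:
send_rows --commands '[{"dx":3.9,"dy":0.5,"dz":-25.4,"roll":0},{"dx":3.9,"dy":0.5,"dz":-25.4,"roll":0},{"dx":3.9,"dy":0.5,"dz":-25.4,"roll":0},{"dx":3.9,"dy":0.5,"dz":-25.4,"roll":0},{"dx":3.9,"dy":0.5,"dz":-25.4,"roll":0}]'

```text
clock: 2.28
eef_pos: [458.8, -217.8, 231.5]
tool_rot: [0.703, -0.081, 0.08, -0.702]
contact_force: [1.1, -0.1, -0.0]
width: 87.9
```

Call:
send_rows --commands '[{"dx":0.7,"dy":0,"dz":-4.5,"roll":0},{"dx":0.7,"dy":0,"dz":-4.5,"roll":0},{"dx":0.7,"dy":0,"dz":-4.5,"roll":0},{"dx":0.7,"dy":0,"dz":-4.5,"roll":0},{"dx":0.7,"dy":0,"dz":-4.5,"roll":0}]'

```text
clock: 2.7
eef_pos: [455.5, -261.0, 231.3]
tool_rot: [0.703, -0.081, 0.079, -0.703]
contact_force: [0.2, -0.5, -0.2]
width: 88.0
```

Run:
```python
from h import *
s,im=snap('wrist','w2');print(s['clock'],s['eef_pos'],s['qvel'].round(4))
print(ctrl.get_state()['eef_pos'])
print(proj('wrist',(455,-266,153),s))
cv2.imwrite('pics/w2b.png',cv2.resize(im,None,fx=1.5,fy=1.5,interpolation=cv2.INTER_CUBIC))
```

```text
2.7 [ 455.50135297 -261.04782166  231.30810572] [ 0.0079 -0.0041 -0.0005 -0.0028 -0.0005 -0.0038]
[ 455.65400118 -261.07998598  231.42299432]
[251.35939811 200.55963542]
```

View pics/w2b.png

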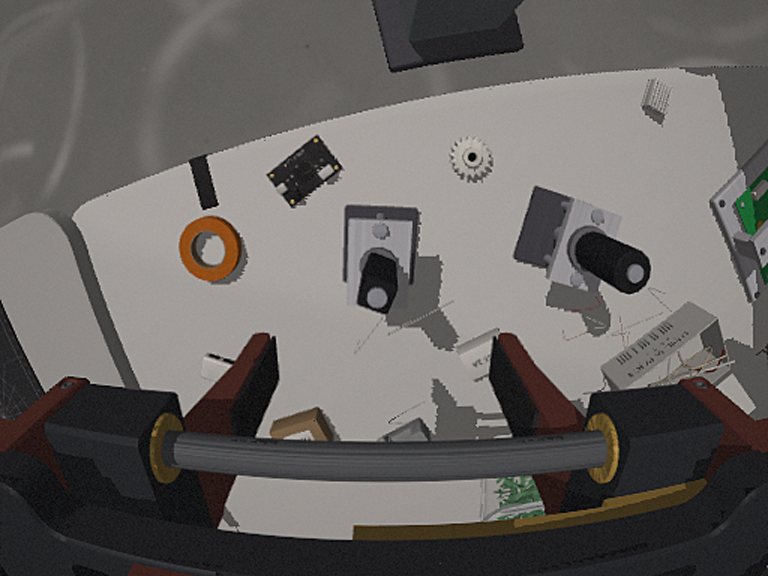

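Run:
```python
from h import *
im=cv2.imread('pics/w2.png');cv2.imwrite('pics/w2c.png',cv2.convertScaleAbs(cv2.resize(im[130:220,210:300],None,fx=6.5,fy=6.5,interpolation=cv2.INTER_CUBIC),alpha=2,beta=0))
```

```text
(no output)
```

View pics/w2c.png

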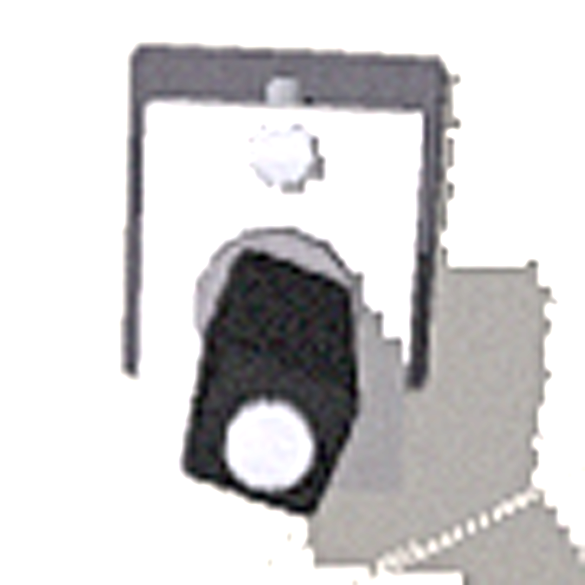

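Run:
```python
from h import *
st=np.load('pics/w2.npy',allow_pickle=True).item()
P=lambda c,z:plane('wrist',((c[0]+.5)/6.5-.5+210,(c[1]+.5)/6.5-.5+130),z,st)
A,B,C=P((185,468),149),P((315,513),149),P((360,400),149)
D,E=P((243,250),83),P((355,287),83)
ang=lambda u:np.degrees(np.arctan2(u[1],u[0]))
print(A,B,C,D,E)
for u in(B-A,B-C,E-D):print(ang(u),np.linalg.norm(u))
print('button',P((270,445),153),'corner mid',(A+C)/2)
# stand
for a,b,z in[((138,48),(440,62),8),((145,103),(425,113),75),((145,103),(135,365),75)]:
    u=P(b,z)-P(a,z);print('stand',ang(u),np.linalg.norm(u))
T=R.from_quat(st['tool_rot']).as_matrix();print('toolz',ang(T[:2,2]),'toolx',ang(T[:2,0]))
```

```text
[ 454.64835631 -277.81366408] [ 464.7325571  -262.38391839] [ 450.63055918 -253.10310821] [ 441.47730057 -268.73204417] [ 451.67398411 -252.24045529]
56.83314114020556 18.4328011307995
-33.349723602481454 16.881936590939677
58.27166370986787 19.38929753119604
button [ 452.75979114 -265.68460913] corner mid [ 452.63945774 -265.45838615]
stand 74.29357772441404 60.257145951199625
stand 74.90150652360886 46.316590523650845
stand -16.259759967083784 45.16171044675989
toolz 77.03352562968192 toolx -12.966522574279326
```

Run:
```python
from h import *
s=ctrl.get_state();print(s['eef_pos'],totool(np.array([453.3,-265.6,200])-s['eef_pos'],s))
```

```text
[ 455.65400118 -261.07998598  231.42299432] [-1.21182287 31.42833128 -4.91608572]
```

Call:
send_rows --commands '[{"dx":-0.12,"dy":1.0,"dz":-0.49,"roll":7},{"dx":-0.12,"dy":2.0,"dz":-0.49,"roll":14},{"dx":-0.12,"dy":3.14,"dz":-0.49,"roll":19.8},{"dx":-0.12,"dy":3.14,"dz":-0.49,"roll":19.8},{"dx":-0.12,"dy":3.14,"dz":-0.49,"roll":19.8}]'

```text
clock: 3.17
eef_pos: [453.3, -264.1, 199.8]
tool_rot: [0.679, -0.199, 0.196, -0.679]
contact_force: [0.5, -0.2, 0.7]
width: 87.5
```

Run:
```python
from h import *
s,im=snap('wrist','w3');s=ctrl.get_state();print(s['clock'],s['eef_pos'],s['qvel'].round(4),R.from_quat(s['tool_rot']).as_matrix().round(4))
cv2.imwrite('pics/w3c.png',cv2.convertScaleAbs(cv2.resize(im[130:240,200:310],None,fx=5.4,fy=5.4,interpolation=cv2.INTER_CUBIC),alpha=2,beta=0))
```

```text
3.2167 [ 453.65121781 -264.59078792  200.35989018] [-0.0081 -0.0073 -0.0123 -0.0021 -0.0005  0.0047] [[ 8.438e-01 -2.400e-03  5.367e-01]
 [-5.367e-01  1.000e-04  8.438e-01]
 [-2.100e-03 -1.000e+00 -1.200e-03]]
```

View pics/w3c.png

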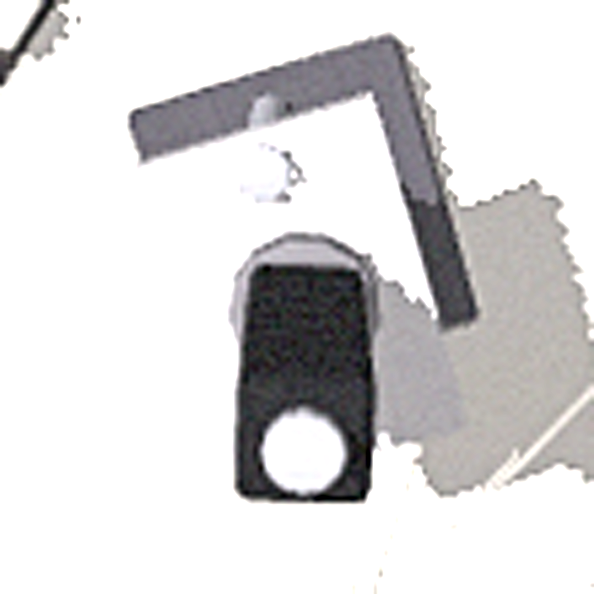

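Run:
```python
from h import *
st=np.load('pics/w3.npy',allow_pickle=True).item()
P=lambda c,z:plane('wrist',((c[0]+.5)/5.4-.5+200,(c[1]+.5)/5.4-.5+130),z,st)
b=P((304,450),153);print('button',b,'collar',P((305,308),83))
A,B=P((238,497),149),P((366,499),149);u=B-A;print(np.degrees(np.arctan2(u[1],u[0])),np.linalg.norm(u))
s=ctrl.get_state();print(np.degrees(np.arctan2(*R.from_quat(s['tool_rot']).as_matrix()[[1,0],2])))
print(totool(np.array([*b,101])-s['eef_pos'],s))
```

```text
button [ 452.6424553  -265.19476403] collar [ 452.54294857 -265.08189795]
56.61716734499475 18.26557927455054
57.541201036212584
[-0.3226895  99.36198014 -0.92894509]
```

Call:
send_rows --commands '[{"dx":-0.03,"dy":3.3,"dz":-0.09,"roll":0.3},{"dx":-0.03,"dy":6.6,"dz":-0.09,"roll":0.3},{"dx":-0.03,"dy":9.0,"dz":-0.09,"roll":0.3},{"dx":-0.03,"dy":9.9,"dz":-0.09,"roll":0.3},{"dx":-0.03,"dy":9.9,"dz":-0.09,"roll":0.3}]'

```text
clock: 3.63
eef_pos: [451.9, -264.3, 100.1]
tool_rot: [-0.679, 0.201, -0.197, 0.679]
contact_force: [0.8, 0.7, 1.1]
width: 87.8
```

Call:
send_rows --commands '[{"dx":0,"dy":0,"dz":0,"roll":0},{"dx":0,"dy":0,"dz":0,"roll":0},{"dx":0,"dy":0,"dz":0,"roll":0}]'

```text
clock: 3.88
eef_pos: [453.0, -264.9, 101.7]
tool_rot: [0.679, -0.199, 0.198, -0.679]
contact_force: [0.5, -0.8, 0.4]
width: 87.7
```

Run:
```python
from h import *
s,im=snap('wrist','w4');s=ctrl.get_state();print(s['clock'],s['eef_pos'],s['contact_force'],s['qvel'].round(4),R.from_quat(s['tool_rot']).as_matrix().round(4))
cv2.imwrite('pics/w4b.png',cv2.resize(im,None,fx=1.5,fy=1.5,interpolation=cv2.INTER_CUBIC))
```

```text
3.9333 [ 452.88134743 -264.85223551  101.57553407] [-0.48050598  0.15234758 -0.03125499] [ 0.0007  0.0031  0.0042  0.0004 -0.0029  0.0019] [[ 8.423e-01 -2.800e-03  5.390e-01]
 [-5.390e-01  4.000e-04  8.423e-01]
 [-2.600e-03 -1.000e+00 -1.200e-03]]
```

View pics/w4b.png

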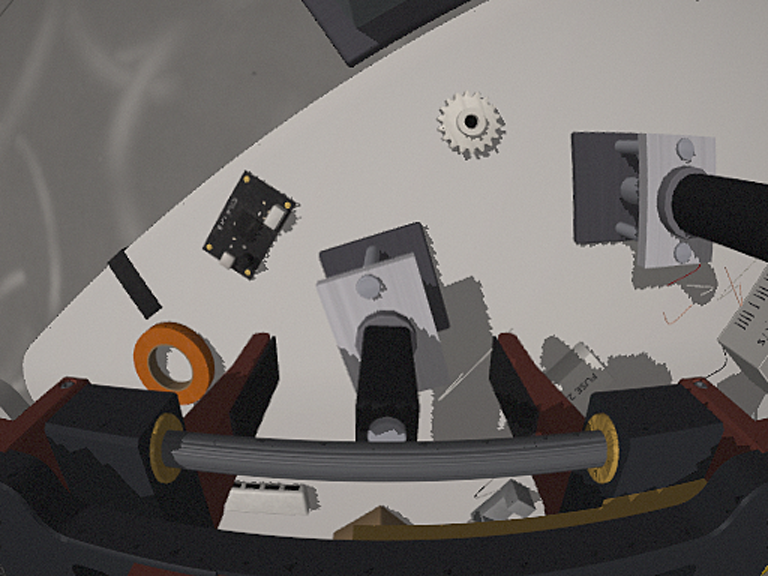

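Call:
send_rows --commands '[{"dx":0,"dy":0,"dz":0,"roll":0},{"dx":0,"dy":0,"dz":0,"roll":0},{"dx":0,"dy":0,"dz":0,"roll":0},{"dx":0,"dy":0,"dz":0,"roll":0},{"dx":0,"dy":0,"dz":0,"roll":0}]' --gripper -1

```text
clock: 4.35
eef_pos: [452.8, -264.9, 101.7]
tool_rot: [0.679, -0.2, 0.198, -0.679]
contact_force: [0.6, -0.2, -0.7]
width: 58.4
```

Call:
send_rows --commands '[{"dx":0,"dy":0,"dz":0,"roll":0},{"dx":0,"dy":0,"dz":0,"roll":0},{"dx":0,"dy":0,"dz":0,"roll":0},{"dx":0,"dy":0,"dz":0,"roll":0},{"dx":0,"dy":0,"dz":0,"roll":0}]'

```text
clock: 4.77
eef_pos: [452.9, -264.9, 101.6]
tool_rot: [0.679, -0.2, 0.198, -0.679]
contact_force: [0.3, 0.3, 0.1]
width: 24.7
```

Call:
send_rows --commands '[{"dx":0,"dy":0,"dz":0,"roll":0},{"dx":0,"dy":0,"dz":0,"roll":0},{"dx":0,"dy":0,"dz":0,"roll":0},{"dx":0,"dy":0,"dz":0,"roll":0}]'

```text
clock: 5.1
eef_pos: [452.9, -264.8, 101.6]
tool_rot: [0.679, -0.2, 0.198, -0.679]
contact_force: [0.3, 1.2, -0.5]
width: 19.8
```

Call:
send_rows --commands '[{"dx":0,"dy":-1.5,"dz":0,"roll":0},{"dx":0,"dy":-4,"dz":0,"roll":0},{"dx":0,"dy":-7,"dz":0,"roll":0},{"dx":0,"dy":-10,"dz":0,"roll":0},{"dx":0,"dy":-12,"dz":0,"roll":0}]'

```text
clock: 5.52
eef_pos: [453.7, -265.2, 224.1]
tool_rot: [0.679, -0.199, 0.198, -0.678]
contact_force: [0.6, -0.9, -1.8]
width: 20.1
```

Call:
send_rows --commands '[{"dx":0,"dy":0,"dz":0,"roll":0},{"dx":0,"dy":0,"dz":0,"roll":0},{"dx":0,"dy":0,"dz":0,"roll":0}]'

```text
clock: 5.77
eef_pos: [453.0, -264.9, 223.0]
tool_rot: [0.679, -0.199, 0.198, -0.678]
contact_force: [-0.8, 0.4, -0.9]
width: 20.1
```

Run:
```python
from h import *
s,im=snap('wrist','w5');s=ctrl.get_state();print(s['clock'],s['eef_pos'],s['contact_force'],s['width'],R.from_quat(s['tool_rot']).as_matrix().round(4))
cv2.imwrite('pics/w5b.png',cv2.resize(im,None,fx=1.5,fy=1.5,interpolation=cv2.INTER_CUBIC))
s2,im=snap('scene','s5')
cv2.imwrite('pics/s5b.png',cv2.resize(im[150:310,200:360],None,fx=3.5,fy=3.5,interpolation=cv2.INTER_CUBIC))
```

```text
5.8167 [ 452.80245201 -264.66394024  222.4671388 ] [ 0.05506317  0.01755403 -1.00438045] 19.655895087219605 [[ 8.424e-01 -3.300e-03  5.389e-01]
 [-5.389e-01  6.000e-04  8.424e-01]
 [-3.100e-03 -1.000e+00 -1.300e-03]]
```

View pics/w5b.png

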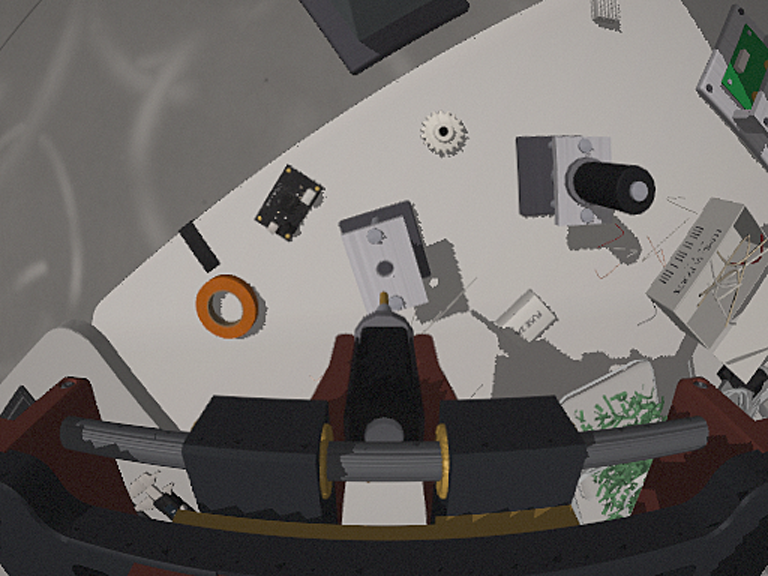

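View pics/s5b.png

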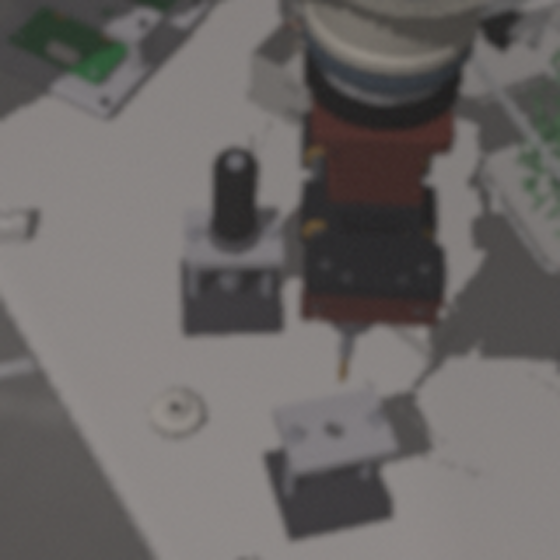

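Run:
```python
from h import *
im=cv2.imread('pics/w5.png');cv2.imwrite('pics/w5c.png',cv2.convertScaleAbs(cv2.resize(im[185:305,215:295],None,fx=8,fy=8,interpolation=cv2.INTER_CUBIC)[:560],alpha=1.6,beta=20))
st=np.load('pics/w5.npy',allow_pickle=True).item()
for x in(-2,0,2):
    T=R.from_quat(st['tool_rot']).as_matrix()
    q=lambda y:proj('wrist',st['eef_pos']+T@np.array([x,y,0]),st)
    print(x,q(91.6),q(66.6),q(26.6),'crop',(q(91.6)-[215,185]+.5)*8)
s=ctrl.get_state();print(totool(np.array([492,195,200])-s['eef_pos'],s))
```

```text
-2 [257.29734892 192.15376276] [257.41270563 201.42710556] [257.64957981 220.74431739] crop [342.37879139  61.23010208]
0 [257.294674   194.29912415] [257.40918459 203.7592121 ] [257.64385326 223.43463112] crop [342.35739198  78.39299323]
2 [257.29195388 196.43456662] [257.40560998 206.07831788] [257.63805874 226.10398452] crop [342.33563105  95.47653297]
[-214.55398198   22.56313526  408.34697352]
```

View pics/w5c.png

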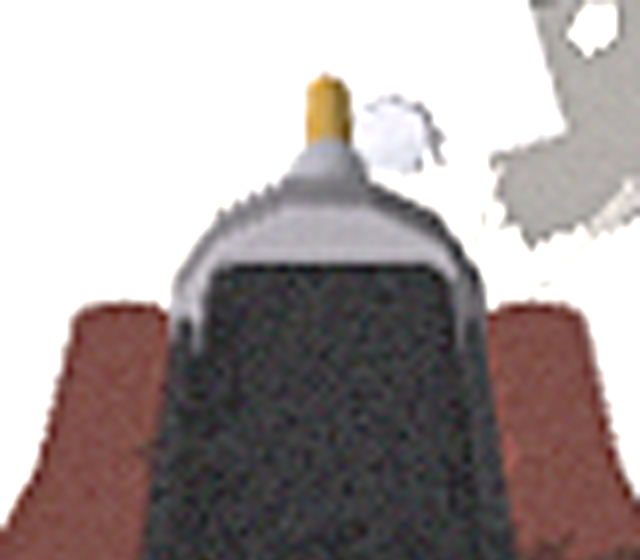

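Call:
send_rows --commands '[{"dx":0,"dy":-3,"dz":0,"roll":0},{"dx":0,"dy":-6,"dz":0,"roll":0},{"dx":-3,"dy":-6.5,"dz":2,"roll":0},{"dx":-6,"dy":-6.5,"dz":5,"roll":0},{"dx":-9,"dy":-6.5,"dz":8,"roll":0}]'

```text
clock: 6.28
eef_pos: [419.6, -149.5, 286.5]
tool_rot: [-0.678, 0.201, -0.197, 0.678]
contact_force: [0.7, 0.0, -0.7]
width: 19.7
```

Run:
```python
from h import *
s=ctrl.get_state();print(s['eef_pos'],totool(np.array([492,195,280])-s['eef_pos'],s))
```

```text
[ 419.61960176 -149.45615631  286.53430681] [-125.41956823    6.71161277  328.87162997]
```

Call:
send_rows --commands '[{"dx":-12.5,"dy":0.6,"dz":32.9,"roll":0},{"dx":-12.5,"dy":0.6,"dz":32.9,"roll":0},{"dx":-12.5,"dy":0.6,"dz":32.9,"roll":0},{"dx":-12.5,"dy":0.6,"dz":32.9,"roll":0},{"dx":-12.5,"dy":0.6,"dz":32.9,"roll":0}]'

```text
clock: 6.7
eef_pos: [462.3, 55.6, 282.2]
tool_rot: [0.679, -0.202, 0.197, -0.678]
contact_force: [0.5, -0.4, -1.3]
width: 20.0
```

Run:
```python
from h import *
s=ctrl.get_state();print(s['eef_pos'],totool(np.array([492,195,240])-s['eef_pos'],s))
```

```text
[462.32473326  55.60154094 282.17867945] [-50.18006048  42.14015715 133.40825135]
```

Call:
send_rows --commands '[{"dx":-5.0,"dy":4.2,"dz":13.3,"roll":0},{"dx":-5.0,"dy":4.2,"dz":13.3,"roll":0},{"dx":-5.0,"dy":4.2,"dz":13.3,"roll":0},{"dx":-5.0,"dy":4.2,"dz":13.3,"roll":0},{"dx":-5.0,"dy":4.2,"dz":13.3,"roll":0}]'

```text
clock: 7.12
eef_pos: [491.1, 198.2, 236.8]
tool_rot: [0.68, -0.202, 0.194, -0.678]
contact_force: [-0.9, -0.1, -1.3]
width: 19.9
```

Run:
```python
from h import *
s=ctrl.get_state();print(s['eef_pos'],totool(np.array([492,195,185])-s['eef_pos'],s))
```

```text
[491.13990431 198.22156112 236.78136054] [ 2.98077211 51.76567559 -1.96401324]
```

Call:
send_rows --commands '[{"dx":0.3,"dy":2.5,"dz":-0.2,"roll":0},{"dx":0.3,"dy":5.1,"dz":-0.2,"roll":0},{"dx":0.3,"dy":5.1,"dz":-0.2,"roll":0},{"dx":0.3,"dy":5.1,"dz":-0.2,"roll":0},{"dx":0.3,"dy":5.1,"dz":-0.2,"roll":0}]'

```text
clock: 7.53
eef_pos: [492.3, 194.7, 186.2]
tool_rot: [0.68, -0.202, 0.194, -0.678]
contact_force: [-0.7, 0.0, -0.5]
width: 20.0
```

Run:
```python
from h import *
s,im=snap('wrist','w6');print(s['eef_pos'],s['qvel'].round(4));s=ctrl.get_state();print(s['clock'],s['eef_pos'],s['contact_force'],R.from_quat(s['tool_rot']).as_matrix().round(4))
cv2.imwrite('pics/w6c.png',cv2.convertScaleAbs(cv2.resize(im[150:250,195:325],None,fx=6,fy=6,interpolation=cv2.INTER_CUBIC),alpha=1.3,beta=20))
s2,im=snap('scene','s6');print(proj('scene',(492,195,66)))
s2,im=snap('top','t6');print(proj('top',(492,195,66)))
```

```text
[492.28237172 194.65799116 186.20255415] [-0.0014 -0.0221 -0.0134 -0.0001 -0.0028  0.0018]
7.5833 [492.74929378 194.84071702 186.82160259] [ 0.69912509  0.08080706 -1.6522179 ] [[ 0.8427 -0.0103  0.5384]
 [-0.5384  0.0012  0.8427]
 [-0.0093 -0.9999 -0.0045]]
[215.51945788 142.20551869]
[161.67101225 188.13244138]
```

View pics/w6c.png

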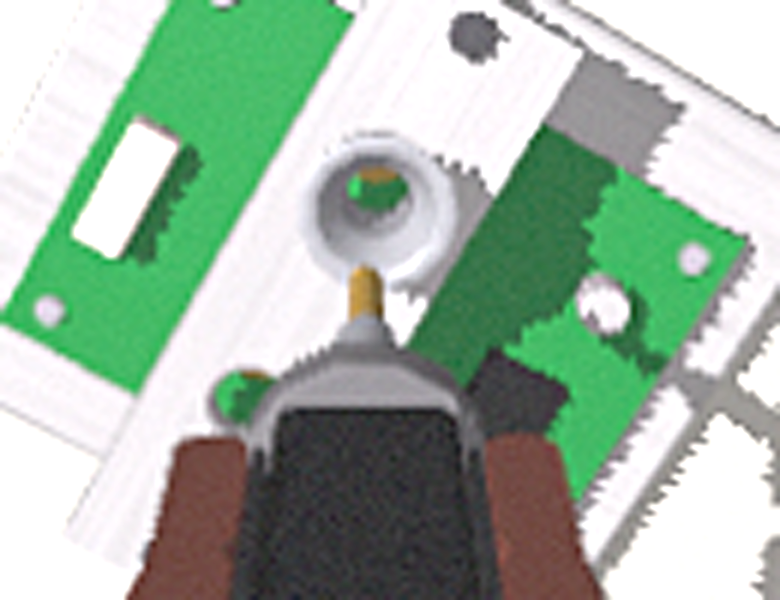

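View pics/s6.png

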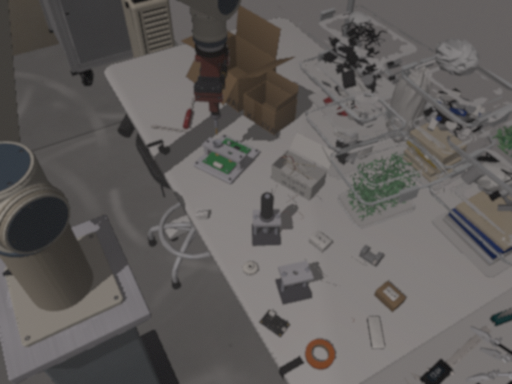

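Run:
```python
from h import *
st=np.load('pics/w6.npy',allow_pickle=True).item()
s=ctrl.get_state();print(s['eef_pos'],s['qvel'].round(4))
f=lambda c:((c[0]+.5)/6-.5+195,(c[1]+.5)/6-.5+150)
def tool_at(uv,y):
    c,d=ray('wrist',uv,st);Rt=R.from_quat(st['tool_rot']).as_matrix()
    c=Rt.T@(c-st['eef_pos']);d=Rt.T@d;return c+d*(y-c[1])/d[1]
t=tool_at(f((366,284)),89.1)
b=plane('wrist',f((380,211)),66,st);print('tip tool',t,'bush world',b)
Rt=R.from_quat(st['tool_rot']).as_matrix()
tw=st['eef_pos']+Rt@(t+[0,2.5,0]);print('tip world',tw)
d=np.array([*(b-tw[:2]),0]);print('delta',d,'tool',Rt.T@d)
im=cv2.imread('pics/t6.png');cv2.imwrite('pics/t6c.png',cv2.resize(im[20:240,0:260],None,fx=3,fy=2.7,interpolation=cv2.INTER_CUBIC))
im=cv2.imread('pics/s6.png');cv2.imwrite('pics/s6c.png',cv2.resize(im[90:190,170:290],None,fx=5,fy=5,interpolation=cv2.INTER_CUBIC))
```

```text
[492.93547919 194.95592709 187.17700037] [ 0.0002 -0.0019  0.003  -0.0007 -0.0027  0.001 ]
tip tool [ 1.63091759 89.1        -1.51368323] bush world [490.74103437 195.6746136 ]
tip world [491.77070377 192.56068867  94.60096766]
delta [-1.02966939  3.11392493  0.        ] tool [-2.54397377  0.0139551   2.06996383]
```

View pics/t6c.png

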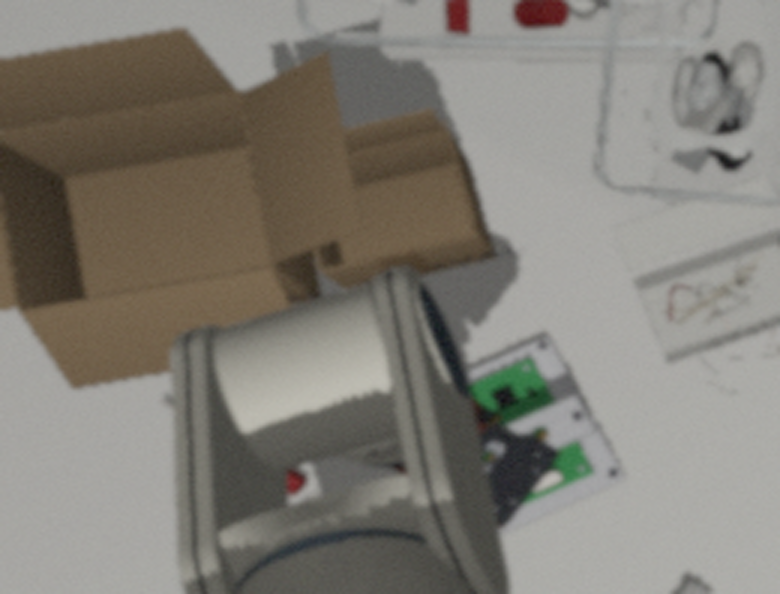

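View pics/s6c.png

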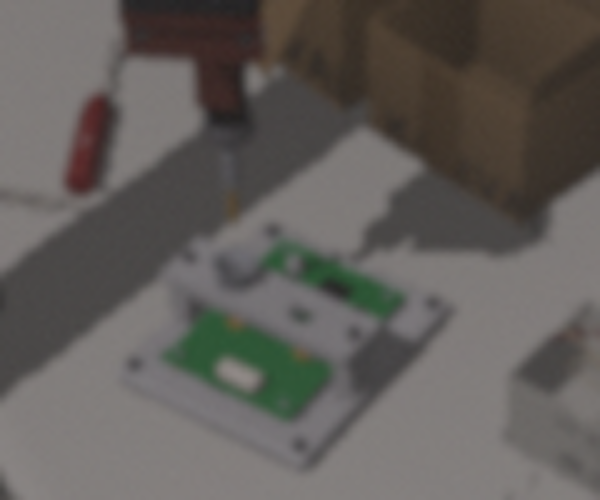

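Call:
send_rows --commands '[{"dx":-0.29,"dy":0.4,"dz":0.15,"roll":0},{"dx":-0.29,"dy":1.0,"dz":0.15,"roll":0},{"dx":-0.29,"dy":1.8,"dz":0.15,"roll":0},{"dx":-0.29,"dy":1.8,"dz":0.15,"roll":0},{"dx":-0.29,"dy":1.8,"dz":0.15,"roll":0}]'

```text
clock: 8.1
eef_pos: [490.6, 197.6, 168.4]
tool_rot: [0.679, -0.202, 0.195, -0.678]
contact_force: [0.0, -0.2, -1.0]
width: 19.8
```

Run:
```python
from h import *
ctrl.snapshot('top');ctrl.snapshot('top')
s,im=snap('wrist','w7');print(s['eef_pos'],s['qvel'].round(4));s=ctrl.get_state();print(s['clock'],s['eef_pos'],s['contact_force'],R.from_quat(s['tool_rot']).as_matrix().round(4))
cv2.imwrite('pics/w7c.png',cv2.convertScaleAbs(cv2.resize(im[150:250,195:325],None,fx=6,fy=6,interpolation=cv2.INTER_CUBIC),alpha=1.3,beta=20))
s2,im=snap('scene','s7')
cv2.imwrite('pics/s7c.png',cv2.convertScaleAbs(cv2.resize(im[105:175,180:260],None,fx=7,fy=7,interpolation=cv2.INTER_CUBIC),alpha=1.8))
```

```text
[491.0921581  197.81650589 169.05408772] [ 0.0004 -0.0046 -0.0032  0.0002  0.002  -0.0002]
8.25 [491.21157625 197.88034155 169.20112317] [ 0.22755629  0.23686604 -0.44328429] [[ 0.8427 -0.0092  0.5383]
 [-0.5383  0.0016  0.8428]
 [-0.0086 -1.     -0.0037]]
```

View pics/w7c.png

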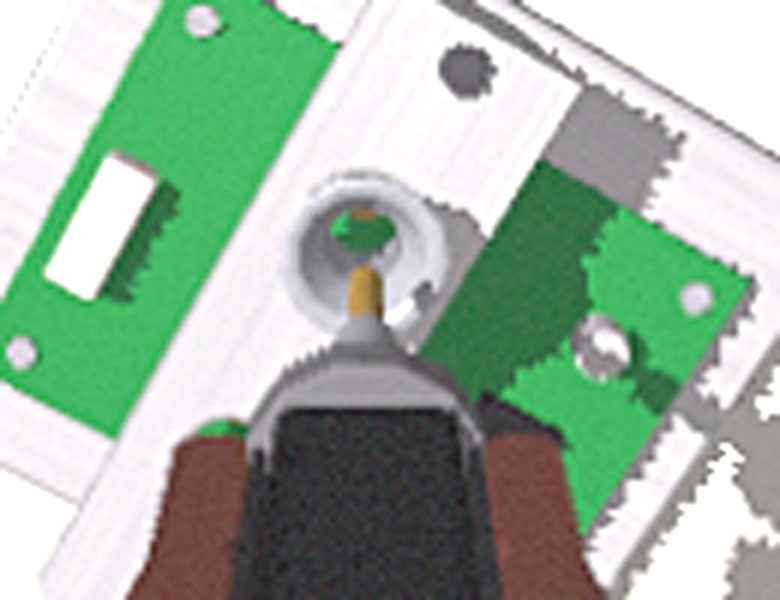

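View pics/s7c.png

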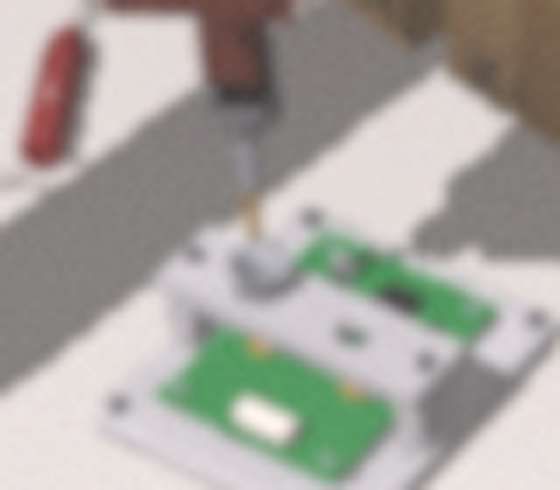

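Run:
```python
from h import *
st=np.load('pics/w7.npy',allow_pickle=True).item()
f=lambda c:((c[0]+.5)/6-.5+195,(c[1]+.5)/6-.5+150)
Rt=R.from_quat(st['tool_rot']).as_matrix()
def tool_at(uv,y):
    c,d=ray('wrist',uv,st);c=Rt.T@(c-st['eef_pos']);d=Rt.T@d;return c+d*(y-c[1])/d[1]
t=tool_at(f((366,284)),89.1);b=plane('wrist',f((365,254)),66,st)
tw=st['eef_pos']+Rt@(t+[0,2.5,0]);d=np.array([*(b-tw[:2]),0])
print('tip',t,tw,'bush',b,'delta',d,'tool',Rt.T@d)
# test barrel: chamfer end at tool y 66.6
print('tool z at barrel',tool_at(f((366,325)),66.6))
g=lambda p:((p-[180,105])+.5)*7-.5
tc=st['eef_pos']+Rt@[0,91.6,0]
print('scene crop: tip',g(proj('scene',tc)),'mouth below tip',g(proj('scene',[tc[0],tc[1],66])),'near rim',g(proj('scene',[tc[0],tc[1],52])))
```

```text
tip [ 1.6307559  89.1        -1.51399504] [490.77786223 195.79268667  77.44995616] bush [490.35423124 195.79739461] delta [-0.42363099  0.00470793  0.        ] tool [-0.35952934  0.00404673 -0.22407065]
tool z at barrel [-9.93099325e-04  6.66000000e+01 -1.47356770e+00]
scene crop: tip [242.67424066 239.00707522] mouth below tip [244.30493943 260.47725376] near rim [246.26778931 286.32061515]
```

Run:
```python
from h import *
im=cv2.imread('pics/s7.png')
a=cv2.convertScaleAbs(cv2.resize(im[120:155,203:238],None,fx=16,fy=16,interpolation=cv2.INTER_CUBIC),alpha=1.5);
b=cv2.imread('pics/s6.png');b=cv2.convertScaleAbs(cv2.resize(b[120:155,203:238],None,fx=16,fy=16,interpolation=cv2.INTER_CUBIC),alpha=1.5);
im0=cv2.imread('pics/scene0.png');c=cv2.convertScaleAbs(cv2.resize(im0[120:155,203:238],None,fx=16,fy=16,interpolation=cv2.INTER_CUBIC),alpha=1.5)
cv2.imwrite('pics/s7d.png',cv2.resize(np.hstack([a,c]),(800,400)))
g=lambda p:((p-[203,120])+.5)*16*400/560
for z in(66,52,77.5):print(g(proj('scene',[490.3,197.9,z])))
```

```text
[137.2102723  254.66037625]
[140.41177609 296.85358697]
[134.54078839 219.47875396]
```

View pics/s7d.png

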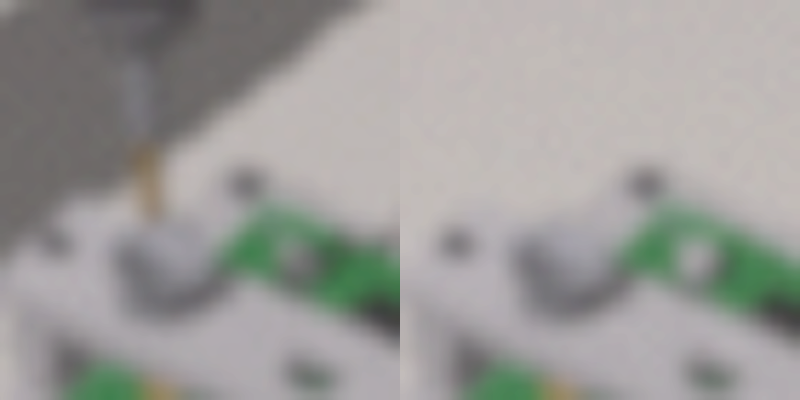

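```bash
cat > ov.py <<'E'
from h import *
def circ(img,n,c,r,z,st,o,s,col):
    a=np.linspace(0,2*np.pi,60)
    p=np.array([proj(n,[c[0]+r*np.cos(t),c[1]+r*np.sin(t),z],st) for t in a])
    p=((p-o)+.5)*s-.5
    cv2.polylines(img,[np.round(p*8).astype(np.int32)],False,col,1,cv2.LINE_AA,3)
def ov(src,n,c,o,w,s,st=None,out='x',al=1.3):
    im=cv2.imread('pics/'+src+'.png');a=cv2.convertScaleAbs(cv2.resize(im[o[1]:o[1]+w,o[0]:o[0]+w],None,fx=s,fy=s,interpolation=cv2.INTER_CUBIC),alpha=al)
    b=a.copy();o=np.array(o)
    for r,z,col in((14,66,(0,0,255)),(10,66,(0,255,255)),(6,58,(255,0,0)),(6,42,(255,0,255)),(6,21.5,(0,255,0))):circ(b,n,c,r,z,st,o,s,col)
    cv2.imwrite('pics/'+out+'.png',np.hstack([a,b]))
E
python3 - <<'E'
from ov import *
L=lambda n:np.load(f'pics/{n}.npy',allow_pickle=True).item()
ov('w6','wrist',(490.74,195.67),(235,160),50,8,L('w6'),'o6')
ov('w1','wrist',(491.2,194.8),(230,145),50,8,L('w1'),'o1')
ov('scene0','scene',(490.3,197.9),(198,120),40,10,None,'os',1.5)
ov('top0','top',(490.3,197.9),(140,165),40,10,None,'ot',1.5)
a=[cv2.imread(f'pics/{k}.png') for k in('o6','o1','os','ot')]
cv2.imwrite('pics/oo1.png',a[0]);
cv2.imwrite('pics/oall.png',np.vstack([cv2.resize(np.hstack([a[0],]),(800,400)),]))
cv2.imwrite('pics/oo2.png',np.vstack([cv2.resize(x,(600,300)) for x in a[2:]]))
E
```

```text
(no output)
```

View pics/oo1.png

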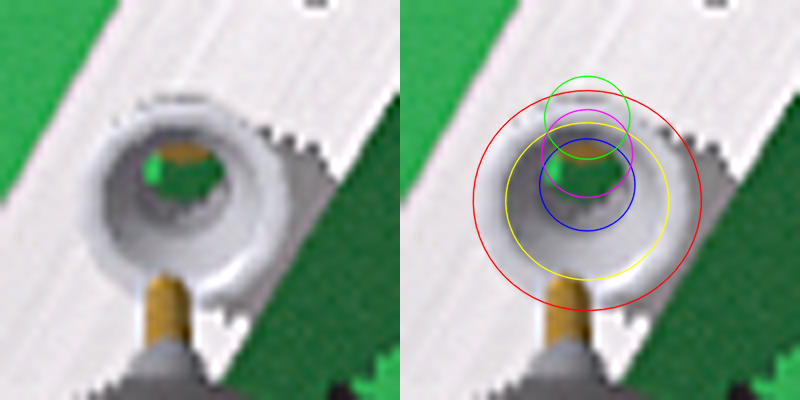

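View pics/oo2.png

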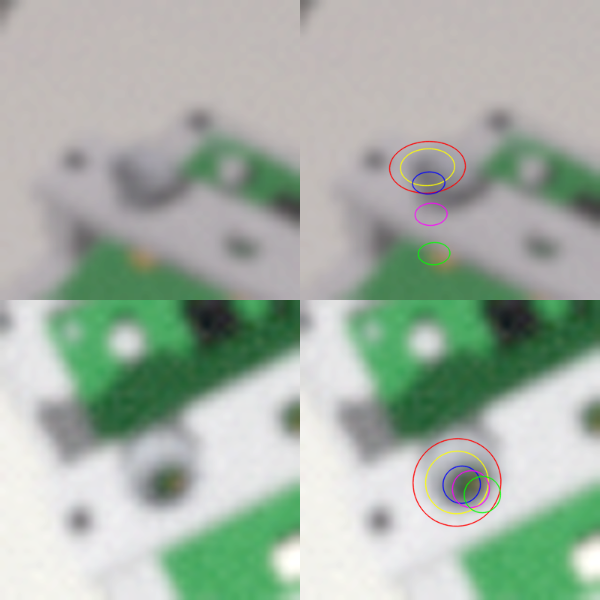

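Call:
send_rows --commands '[{"dx":-0.05,"dy":0.5,"dz":-0.02,"roll":0},{"dx":-0.05,"dy":0.9,"dz":-0.02,"roll":0},{"dx":-0.05,"dy":1.3,"dz":-0.02,"roll":0},{"dx":-0.05,"dy":1.5,"dz":-0.02,"roll":0},{"dx":-0.05,"dy":1.5,"dz":-0.02,"roll":0}]'

```text
clock: 8.72
eef_pos: [490.2, 197.8, 153.6]
tool_rot: [0.679, -0.202, 0.195, -0.678]
contact_force: [-0.6, 0.6, -0.8]
width: 20.1
```

Run:
```python
from ov import *
s2,im=snap('scene','s8');s2,im=snap('top','t8');
s,im=snap('wrist','w8');print(s['eef_pos'],s['qvel'].round(4));s=ctrl.get_state();print(s['clock'],s['eef_pos'],s['contact_force'],R.from_quat(s['tool_rot']).as_matrix().round(4))
ov('w8','wrist',(490.5,195.8),(235,165),50,8,s,'o8')
a=cv2.imread('pics/o8.png')
b=cv2.imread('pics/s8.png');b=cv2.convertScaleAbs(cv2.resize(b[120:155,203:238],(400,400),interpolation=cv2.INTER_CUBIC),alpha=1.5)
cv2.imwrite('pics/o8s.png',b)
```

```text
[490.56104535 197.98972225 154.14990866] [-0.0007 -0.0021 -0.0052 -0.003   0.0006  0.0009]
8.8667 [490.68007665 198.03625197 154.30461502] [ 0.30183225  0.34693288 -1.34097767] [[ 0.8427 -0.009   0.5383]
 [-0.5383  0.0016  0.8427]
 [-0.0085 -1.     -0.0035]]
```

View pics/o8.png

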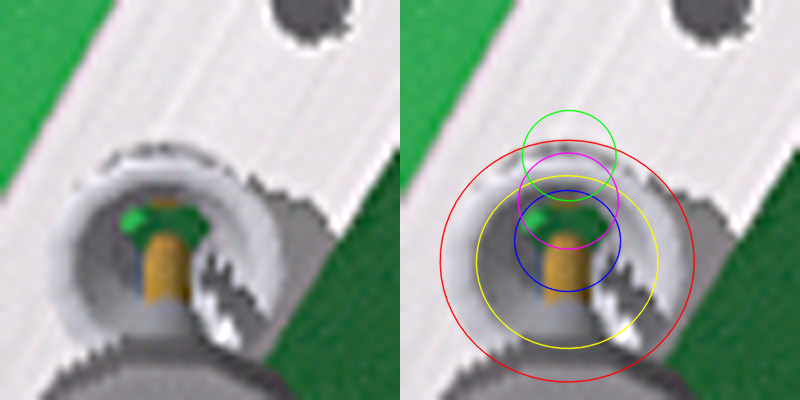

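View pics/o8s.png

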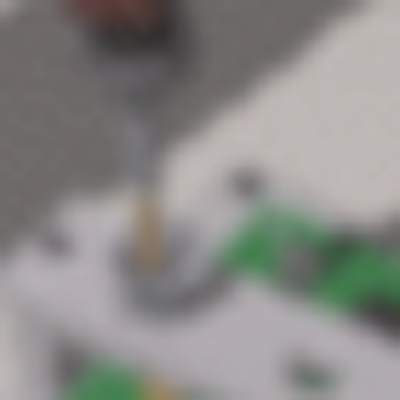

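```bash
cat > jig.py <<'E'
from h import *
def draw(src,n,o,w,h,s,pose,out,st=None,al=1.3,probe=None,shift=(0,0)):
    im=cv2.imread('pics/'+src+'.png');a=cv2.convertScaleAbs(cv2.resize(im[o[1]:o[1]+h,o[0]:o[0]+w],None,fx=s,fy=s,interpolation=cv2.INTER_CUBIC),alpha=al)
    bx,by,yaw=pose  # bush x,y and yaw deg
    c,sn=np.cos(np.radians(yaw)),np.sin(np.radians(yaw));M=np.array([[c,-sn],[sn,c]]);org=np.array([bx,by])-M@[-12,24]
    W=lambda x,y,z:np.array([*(org+M@[x,y]),z])
    def pl(P,col):
        p=np.array([((proj(n,q,st)+shift-np.array(o))+.5)*s-.5 for q in P]);cv2.polylines(a,[np.round(p*8).astype(np.int32)],False,col,1,cv2.LINE_AA,3)
    box=lambda x,y,z:[W(-x,-y,z),W(x,-y,z),W(x,y,z),W(-x,y,z),W(-x,-y,z)]
    pl(box(75,65,12),(0,0,255))
    ci=lambda x,y,r,z:[W(x+r*np.cos(t),y+r*np.sin(t),z) for t in np.linspace(0,6.2832,40)]
    pl(ci(-12,24,14,66),(0,0,255));pl(ci(-12,24,10,66),(0,255,255));pl(ci(-12,24,14,52),(255,0,0));pl(ci(-12,-22,7,52),(255,0,255));pl(ci(-12,24,6,21.5),(0,255,0))
    pl([W(-30,-70,52),W(-30,70,52)],(255,0,0));pl([W(6,-70,52),W(6,70,52)],(255,0,0))
    if probe is not None:
        tip,up=probe
        pl([tip,tip+up*25,tip+up*65],(255,255,0))
    cv2.imwrite('pics/'+out+'.png',a)
E
python3 - <<'E'
from jig import *
L=lambda n:np.load(f'pics/{n}.npy',allow_pickle=True).item()
st=L('w1');draw('w1','wrist',(170,90),170,170,3.5,(491.2,194.8,25.5),'j1',st)
draw('scene0','scene',(185,115),90,80,7,(490.3,197.9,25.5),'j2',None,1.5)
draw('top0','top',(125,135),90,90,6,(490.3,197.9,25.5),'j3',None,1.5)
E
```

```text
(no output)
```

View pics/j1.png

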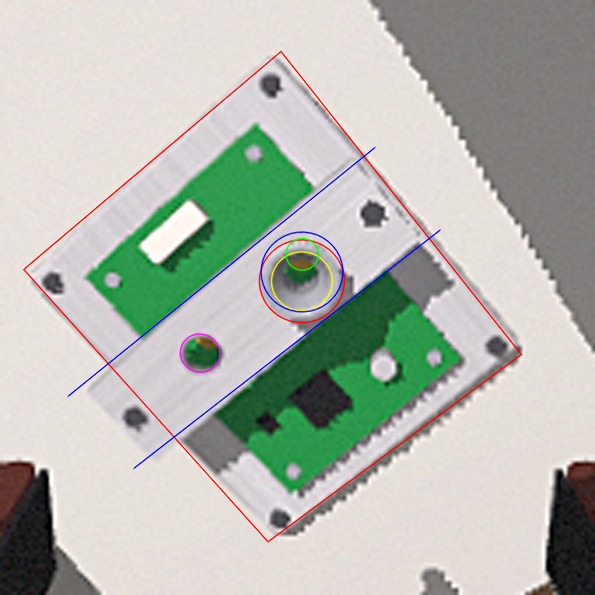

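View pics/j2.png

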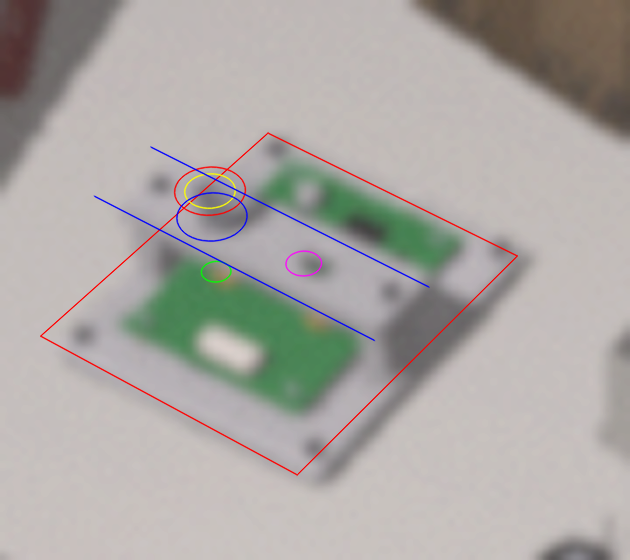

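View pics/j3.png

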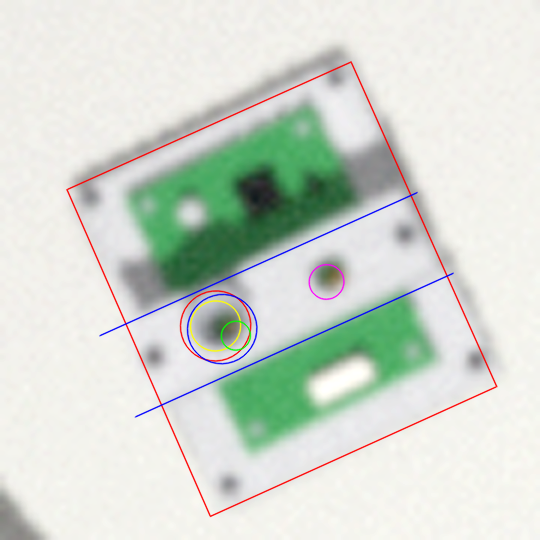

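Call:
send_rows --commands '[{"dx":0,"dy":0.6,"dz":0,"roll":0},{"dx":0.01,"dy":1.2,"dz":0,"roll":0},{"dx":0.02,"dy":1.8,"dz":0,"roll":0},{"dx":0.02,"dy":2.4,"dz":0.01,"roll":0},{"dx":0.02,"dy":3.0,"dz":0.01,"roll":0}]'

```text
clock: 9.28
eef_pos: [490.4, 198.0, 123.4]
tool_rot: [0.679, -0.202, 0.195, -0.678]
contact_force: [-0.2, 0.1, -0.3]
width: 20.1
```

```bash
cat > rd.py <<'E'
from h import *
def rd(n=4):
    F=[];P=[];T=[]
    for i in range(n):
        ctrl.snapshot('top');s=ctrl.get_state();F.append(s['contact_force']);P.append(s['eef_pos']);T.append(s['wrist_torque'])
    print(s['clock'],'F',np.mean(F,0).round(2),np.std(F,0).round(2),'P',np.mean(P,0).round(2),P[-1].round(2),'T',np.mean(T,0).round(3),s['width'].round(2));print(R.from_quat(s['tool_rot']).as_matrix()[:,1].round(4))
E
python3 - <<'E'
from rd import *
rd()
s,im=snap('wrist','w9')
cv2.imwrite('pics/w9c.png',cv2.resize(im[150:250,195:325],None,fx=6,fy=6,interpolation=cv2.INTER_CUBIC))
E
```

```text
Traceback (most recent call last):
  File "rd.py", line 6, in rd
    print(s['clock'],'F',np.mean(F,0).round(2),np.std(F,0).round(2),'P',np.mean(P,0).round(2),P[-1].round(2),'T',np.mean(T,0).round(3),s['width'].round(2));print(R.from_quat(s['tool_rot']).as_matrix()[:,1].round(4))
                                                                                                                                       ^^^^^^^^^^^^^^^^
AttributeError: 'float' object has no attribute 'round'
```

```bash
sed -i "s/s\['width'\].round(2)/s['width']/" rd.py
python3 - <<'E'
from rd import *
rd()
s,im=snap('wrist','w9')
cv2.imwrite('pics/w9c.png',cv2.resize(im[150:250,195:325],None,fx=6,fy=6,interpolation=cv2.INTER_CUBIC))
E
```

```text
9.6833 F [ 0.2   0.22 -1.03] [0.34 0.21 0.28] P [490.81 198.12 124.47] [490.86 198.13 124.61] T [-0.048  0.012 -0.01 ] 19.77325969528359
[-0.0085  0.0019 -1.    ]
```

View pics/w9c.png

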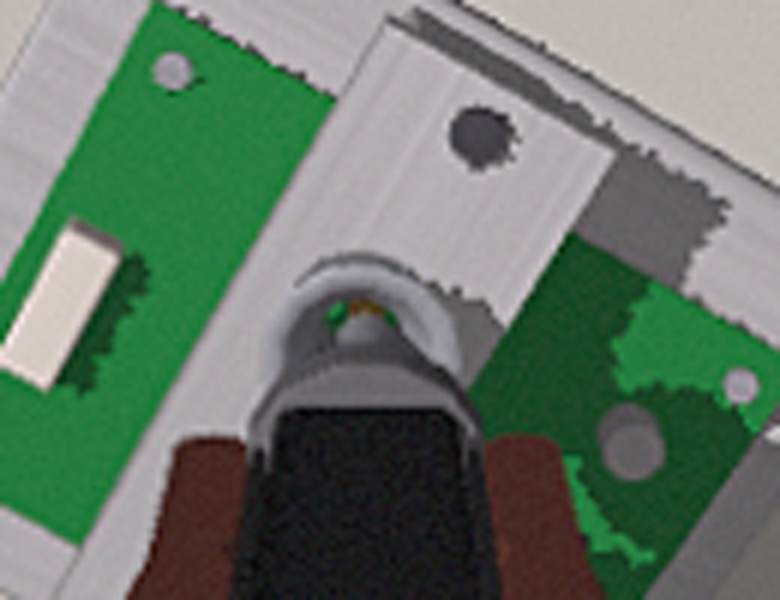

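Call:
send_rows --commands '[{"dx":0,"dy":0.3,"dz":0.03,"roll":0},{"dx":0,"dy":0.6,"dz":0.03,"roll":0},{"dx":0.01,"dy":0.95,"dz":0.03,"roll":0},{"dx":0.01,"dy":0.95,"dz":0.03,"roll":0}]'

```text
clock: 10.07
eef_pos: [490.5, 198.2, 114.3]
tool_rot: [0.679, -0.202, 0.195, -0.678]
contact_force: [0.1, -0.1, -0.3]
width: 19.8
```

Run:
```python
from rd import *
rd(6)
```

```text
10.3667 F [ 0.05  0.08 -1.16] [0.27 0.51 0.26] P [490.93 198.31 114.96] [491.11 198.36 115.19] T [-0.016  0.011 -0.009] 20.066212042984684
[-0.0083  0.0019 -1.    ]
```

Clear of lateral contact. Lower in steps and watch the force.

Call:
send_rows --commands '[{"dx":-0.02,"dy":0.1,"dz":0,"roll":0},{"dx":-0.02,"dy":0.2,"dz":0,"roll":0},{"dx":-0.02,"dy":0.3,"dz":0,"roll":0},{"dx":-0.02,"dy":0.3,"dz":0,"roll":0}]'

```text
clock: 10.7
eef_pos: [491.0, 198.5, 112.1]
tool_rot: [0.679, -0.201, 0.195, -0.679]
contact_force: [0.3, -1.0, 0.0]
width: 19.7
```

Run:
```python
from rd import *
rd(8)
```

```text
11.1 F [ 0.07 -0.14  0.28] [0.44 0.29 0.5 ] P [490.98 198.53 112.26] [490.98 198.52 112.27] T [-0.017  0.     0.   ] 19.838388857300473
[-0.0081  0.002  -1.    ]
```

Call:
send_rows --commands '[{"dx":0,"dy":0.1,"dz":0,"roll":0},{"dx":0,"dy":0.2,"dz":0,"roll":0},{"dx":0,"dy":0.2,"dz":0,"roll":0}]'

```text
clock: 11.35
eef_pos: [491.0, 198.5, 110.1]
tool_rot: [0.679, -0.201, 0.195, -0.679]
contact_force: [0.4, 0.5, 0.9]
width: 20.1
```

Run:
```python
from rd import *
rd(8)
```

```text
11.75 F [ 0.28 -0.02  1.01] [0.36 0.57 0.62] P [490.98 198.54 110.26] [490.99 198.54 110.29] T [-0.039  0.034 -0.006] 20.142190796968233
[-0.008  0.002 -1.   ]
```

Call:
send_rows --commands '[{"dx":0,"dy":0.1,"dz":0,"roll":0},{"dx":0,"dy":0.2,"dz":0,"roll":0},{"dx":0,"dy":0.23,"dz":0,"roll":0},{"dx":0,"dy":0.23,"dz":0,"roll":0}]'

```text
clock: 12.08
eef_pos: [491.0, 198.5, 108.0]
tool_rot: [0.679, -0.201, 0.195, -0.679]
contact_force: [0.1, -0.2, 1.9]
width: 20.0
```

Run:
```python
from rd import *
rd(24)
s,im=snap('wrist','w10')
a=cv2.resize(im[150:250,195:325],None,fx=4,fy=4,interpolation=cv2.INTER_CUBIC)
s,im=snap('scene','s10')
b=cv2.convertScaleAbs(cv2.resize(im[95:185,170:260],(400,400),interpolation=cv2.INTER_CUBIC),alpha=1.6)
cv2.imwrite('pics/f.png',np.hstack([a[:,60:460],b]))
```

```text
13.2833 F [-0.18 -0.01  2.07] [0.46 0.45 0.31] P [490.98 198.54 108.  ] [490.99 198.52 108.  ] T [-0.04   0.05  -0.002] 19.694841637772377
[-0.008  0.002 -1.   ]
```

View pics/f.png

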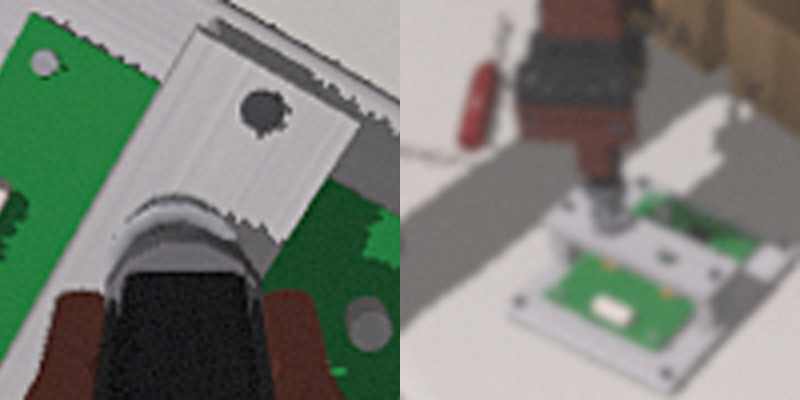

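Call:
send_rows --commands '[{"dx":0,"dy":0.03,"dz":0,"roll":0},{"dx":0,"dy":0.03,"dz":0,"roll":0},{"dx":0,"dy":0.03,"dz":0,"roll":0}]'

```text
clock: 13.63
eef_pos: [491.0, 198.5, 107.7]
tool_rot: [0.679, -0.201, 0.195, -0.679]
contact_force: [-0.2, 0.2, 1.9]
width: 19.8
```

Run:
```python
from rd import *
rd(30)
```

```text
15.1333 F [-0.1   0.04  2.42] [0.49 0.48 0.43] P [490.98 198.54 107.69] [490.99 198.54 107.7 ] T [-0.039  0.034  0.002] 19.935260612949808
[-0.008  0.002 -1.   ]
```

Run:
```python
from bench import ctrl
print(ctrl.finish_job())
```

```text
the job is handed in; nothing more can be done
None
```

I lifted the slim square-handled probe from its stand and lowered it through the guide bush onto the test pad. I handed the job in at about 15 s, still holding the probe there. The thick probe was not touched.

**Plunger depth:** the two estimates differ a little.
- The vertical force is about 2.4 N, or 3.3–3.5 N once the probe's weight is added back. By the spring rate that is about 4.7–5 mm pressed in.
- The tool height gives about 5.4 mm. The force kept rising by about 0.5 N per mm, so it was not bottomed.

**Fit in the bush:** side forces are about 0.1 N, so I see no sign of rubbing. The probe leans about 0.5°, a small drift built up while moving. I could not correct it because the moves only turn about the tool's own axis.

**Camera checks that disagreed:** the fixed scene and top cameras placed the jig 3–5 mm from where the wrist camera did. The scene camera placed the probe tip off by a similar amount in the same direction. I relied on the wrist camera's view of the tip relative to the bush, and the clean entry confirmed it. The last wrist and scene pictures show the probe standing in the bush.

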